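# Sort the glass pieces by shape

### The job

Sort the five loose glass pieces by shape: put each, whatever its size, into the tray that has a sample of its shape glued on the ledge behind it (squares, rounds, strips). Every piece must end lying flat on its tray's floor, not on another piece; it is glass, so set it down rather than drop it. Leave the copper foil roll and the solder spool where they are.

Things in the scene. Friction and masses are not known exactly. Their poses are not given: they have to be found in the camera images.
- square_large: large square piece, 45 x 45 mm, sides along its x and y; sea-green glass, 12 mm thick, lying flat; origin at the centre of its underside, z up; weighs about 60 g
- square_small: small square piece, 32 x 32 mm, sides along its x and y; sea-green glass, 12 mm thick, lying flat; origin at the centre of its underside, z up; weighs about 30 g
- round_large: large round piece, diameter 48 mm; sea-green glass, 12 mm thick, lying flat; origin at the centre of its underside, z up; weighs about 55 g
- round_small: small round piece, diameter 34 mm; sea-green glass, 12 mm thick, lying flat; origin at the centre of its underside, z up; weighs about 27 g
- strip: long strip, 75 mm along its x by 24 mm along its y; sea-green glass, 12 mm thick, lying flat; origin at the centre of its underside, z up; weighs about 55 g
- tray_square: fixed white open tray for square pieces (sample: a 36 x 36 mm glass square). Outside 134 (its x) x 145 (its y) x 28 mm high, walls and floor 5 mm thick (floor 5 mm above the table). At its +x end, away from the robot, a ledge 50 x 90 x 28 mm high has the sample, 4 mm thick, glued on at x = 92 mm. Origin: centre of its underside, z up; yaw within 9 degrees; in any of 3 places in a row
- tray_round: fixed white open tray for round pieces (sample: a glass disc 38 mm across). Outside 134 (its x) x 145 (its y) x 28 mm high, walls and floor 5 mm thick (floor 5 mm above the table). At its +x end, away from the robot, a ledge 50 x 90 x 28 mm high has the sample, 4 mm thick, glued on at x = 92 mm. Origin: centre of its underside, z up; yaw within 9 degrees; in any of 3 places in a row
- tray_strip: fixed white open tray for strips (sample: a glass strip 74 mm along y by 22 mm). Outside 134 (its x) x 145 (its y) x 28 mm high, walls and floor 5 mm thick (floor 5 mm above the table). At its +x end, away from the robot, a ledge 50 x 90 x 28 mm high has the sample, 4 mm thick, glued on at x = 92 mm. Origin: centre of its underside, z up; yaw within 9 degrees; in any of 3 places in a row
- foil_roll: roll of copper foil lying flat among the glass, not to be disturbed: a copper ring 58 mm across with a 24 mm hole, 10 mm high; origin at the centre of its underside, z up
- solder_spool: spool of solder standing among the glass, not to be disturbed: black flanges 48 mm across, metal-coloured winding between, 36 mm high; origin at the centre of its underside, z up

How it is judged:
At the end, for the whole second after the job is handed in: Squares in the square-sample tray, rounds in the round-sample tray, strip in the strip-sample tray: each inside the walls, flat on the floor (underside within 5 mm of it, 0.1 rad), released, at rest (below 20 mm/s); foil roll and solder spool moved less than 20 mm (x of square_large in the frame of tray_square between -0.06 and 0.06 m and y of square_large in the frame of tray_square between -0.066 and 0.066 m and z of each of square_large, square_small in the frame of tray_square below 0.01 m and angle between the z axis of each of square_large, square_small and the z axis of tray_square, either way round below 0.1 rad and linear speed of each of square_large, square_small, round_large, round_small, strip below 0.02 m/s and contact force between the fingers and square_large below 0.05 N and x of square_small in the frame of tray_square between -0.06 and 0.06 m and y of square_small in the frame of tray_square between -0.066 and 0.066 m and contact force between the fingers and square_small below 0.05 N and x of round_large in the frame of tray_round between -0.06 and 0.06 m and y of round_large in the frame of tray_round between -0.066 and 0.066 m and z of each of round_large, round_small in the frame of tray_round below 0.01 m and angle between the z axis of each of round_large, round_small and the z axis of tray_round, either way round below 0.1 rad and contact force between the fingers and round_large below 0.05 N and x of round_small in the frame of tray_round between -0.06 and 0.06 m and y of round_small in the frame of tray_round between -0.066 and 0.066 m and contact force between the fingers and round_small below 0.05 N and x of strip in the frame of tray_strip between -0.06 and 0.06 m and y of strip in the frame of tray_strip between -0.066 and 0.066 m and z of strip in the frame of tray_strip below 0.01 m and angle between the z axis of strip and the z axis of tray_strip, either way round below 0.1 rad and contact force between the fingers and strip below 0.05 N and not (distance of foil_roll from where it was at the start of the episode above 0.02 m) and not (distance of solder_spool from where it was at the start of the episode above 0.02 m)); the robot touches nothing.
It fails at once if the copper foil roll is shifted by more than 20 mm (distance of foil_roll from where it was at the start of the episode above 0.02 m).
It fails at once if the solder spool is shifted by more than 20 mm (distance of solder_spool from where it was at the start of the episode above 0.02 m).
It fails at once if a glass piece is dropped or thrown (moves faster than 0.6 m/s without the fingers on it) ((contact force between the fingers and square_large below 0.05 N and linear speed of square_large above 0.6 m/s) or (contact force between the fingers and square_small below 0.05 N and linear speed of square_small above 0.6 m/s) or (contact force between the fingers and round_large below 0.05 N and linear speed of round_large above 0.6 m/s) or (contact force between the fingers and round_small below 0.05 N and linear speed of round_small above 0.6 m/s) or (contact force between the fingers and strip below 0.05 N and linear speed of strip above 0.6 m/s)).
It also fails if it takes over 93 s, if anything falls off the work surface, if the arm or the gripper's body presses on something with over 40 N, if the wrist force passes 120 N, or if a joint passes its speed limit or range.

### The arm

A 7-joint arm with a two-finger parallel gripper is mounted at the origin on the work surface. World frame = base frame: x ahead of the robot, y to its left, z up, the work surface at z = 0. Lengths are in m, angles in rad, forces in N, time in s.
With the tool pointing down it reaches from about 0.4 to 0.875 m from the base axis. Payload 4.4 kg.
Tool frame: the origin (TCP) lies on the mounting face of the last link; the fingertips stand 173 mm ahead of it and the grasp point (between the pads) lies 155 mm ahead of it (bot.grip_point_offset is the distance from the TCP to the grasp point, in m); z points along the fingers, y is the line along which they close (so a half turn about z gives the same grasp; the last joint's range is limited). The gripper opens to 85 mm and grips with 20 to 120 N. Pads are 22 mm wide; open, the fingers measure 114 mm over their backs; the gripper's body (76 mm by 85 mm) begins 54 mm behind the grasp point. The pads swing forward as they close: fully open they stand 13 mm farther back than shut.
Start: joints at [1.043, 0.628, 0.038, 1.517, -0.027, 0.996, -0.02], TCP at [0.29, -0.582, 0.405] pointing down, gripper open.
Joint ranges: [-3.06, 3.06], [-0.37, 2.12], [-1.25, 1.32], [0.18, 2.47], [-1.1, 4.24], [0.23, 1.98], [-2.94, 2.94]. Speed limits (rad/s): [2.57, 2.57, 3.14, 3.14, 3.14, 3.14, 3.14].

### API

Orientations are given as a unit quaternion [w, x, y, z].
In Python, from workcell import bot gives the robot as it stands.
- The arm moves only by the tool jog_arm, never from a script. Its argument "rows" is a list of rows, each a list of 4 numbers: the shift along the tool's x, y, z in cm, then the turn about the tool's z in degrees. In form: [[dx, dy, dz, yaw], ...]. A call has exactly 5 rows; each row is the pose to reach, as a shift and turn from the pose commanded when the call began, along the tool's axes at that moment; what a row does not reach only later rows make up. A row lasts 1/10 s, in which the tool goes at most 50 mm and 8.59 degrees, less where a joint would pass 70% of its speed; a pose out of reach is approached as far as the arm can. A call with a gripper value outside its range is refused whole. "hand" is the opening in per cent of the stroke, from 0 (shut) to 100 (fully open), set as the call begins (left out, the last holds). The fingers move at their own pace and stop on an object; the grip force is fixed at half the most. Time passes only in rows, so rows that repeat a pose let the fingers close, or fill a call up. It gives the time, the measured TCP pose, the force, the opening and the grip force at its end, in the units of the state.
- bot.state(): the state, without advancing time (a new reading comes with each control period).
- bot.capture(name): name is "side" or "top" or "wrist"; returns the picture (400x640x3 uint8, red, green, blue); there is no depth.
- bot.camera_model(name): a dict with "K" (3x3 intrinsics, pixels), "camera_from_world" (4x4, takes a point from world to camera coordinates); the wrist camera has in their place "mount" (4x4, takes a point from camera to tool coordinates, whose origin is the TCP and whose axes are the flange's). Camera axes: x right, y up, looking along -z (the intrinsics and any distortion apply to the point x, -y, -z); pixel columns grow to the right and rows downward; lengths in m; the calibration is good to about 2 mm. A picture is of the moment at which its call begins: read the wrist's pose just before it. camera_model takes no time and is no camera call.
- bot.close_job(): hands the job in; it is judged then, once.
The state is a dict: "time_s": time; "joint_pos": joint angles; "qd": joint speeds; "tau": joint torques, N m; "ee_pos": TCP position; "eef_rot": TCP orientation; "contact_force": force on the tool from outside, world axes, zero at the start; "moment": the same for the moment, N m; "grip_width": finger opening in m; "grip_force": force on a finger pad.
Only numpy, scipy, OpenCV 4.12 (cv2) and the standard library are available. Lean on these libraries where they do the work, as an engineer would, in place of code of your own. Each camera call takes 0.05 s, during which the arm holds its last target. There are 200 camera calls.

## Working session

There is one attempt and no reset: what is moved stays moved. The work goes in short steps, Python scripts to look and compute and a tool call to move; the robot and the scene stay as the last step left them, time stands still between calls to the robot, and variables do not carry over. Pictures are saved under pics/ and viewed, at most 14 in all, crops included, and the job is handed in when it is done.

Besides the shell and the picture viewer there is one more tool, called after ">>>" as a command line: name --pt "numbers of a row" for each row, then --argument value for the rest. jog_arm: Moves the arm, as the interface text tells. Its arguments: {"type":"object","properties":{"rows":{"type":"array"},"hand":{"type":"number"}},"required":["rows"]}

```bash
mkdir -p pics
python3 - <<'E'
from workcell import bot
import cv2,numpy as np
print(bot.state()); print(bot.grip_point_offset)
for n in("top","side"):
    cv2.imwrite(f"pics/{n}0.png",bot.capture(n)[:,:,::-1])
for n in("top","side","wrist"):print(n,bot.camera_model(n))
E
```

```text
{'time_s': 0.0, 'joint_pos': array([ 1.04319443,  0.6293371 ,  0.03842719,  1.51837659, -0.02697848,
        0.99626438, -0.02000483]), 'qd': array([-0.00137206, -0.00133322,  0.0005865 , -0.0014765 , -0.00075942,
        0.00106637,  0.00152654]), 'tau': array([-9.00336345e-04, -5.63389564e+01,  1.22615721e+00, -1.93439984e+01,
        1.10082712e-02,  1.04293157e-02,  3.88849113e-07]), 'ee_pos': array([ 0.28951774, -0.58163383,  0.40379161]), 'eef_rot': array([-9.05115210e-04,  9.73458048e-01,  2.28863621e-01, -2.30031254e-04]), 'contact_force': array([-0.06971188,  0.22717388,  1.11175191]), 'moment': array([-0.06112284,  0.03454252, -0.03494359]), 'grip_force': 0.0, 'grip_width': 0.08520927694866944}
0.1547
top {'K': array([[463.27492496,   0.        , 318.12856456],
       [  0.        , 463.27492496, 198.5986702 ],
       [  0.        ,   0.        ,   1.        ]]), 'camera_from_world': array([[-0.01193181, -0.99986   ,  0.01173123,  0.00781208],
       [ 0.99068254, -0.01022889,  0.13580676, -0.51339899],
       [-0.13566775,  0.01324234,  0.99066589, -1.13225495],
       [ 0
[... 303 characters left out ...]
     [ 0.45318024,  0.46944351,  0.75779315, -0.27476834],
       [-0.50373768, -0.56648801,  0.65218072, -0.61747443],
       [ 0.        ,  0.        ,  0.        ,  1.        ]])}
wrist {'K': array([[309.73575394,   0.        , 320.20993983],
       [  0.        , 309.73575394, 197.0267534 ],
       [  0.        ,   0.        ,   1.        ]]), 'mount': array([[ 7.76564252e-04,  9.51145443e-01,  3.08742195e-01,
         7.99307419e-02],
       [ 9.99998755e-01, -1.16268621e-03,  1.06665174e-03,
         5.25553999e-05],
       [ 1.37351123e-03,  3.08740983e-01, -9.51145162e-01,
         2.96958796e-02],
       [ 0.00000000e+00,  0.00000000e+00,  0.00000000e+00,
         1.00000000e+00]])}
```

View pics/top0.png

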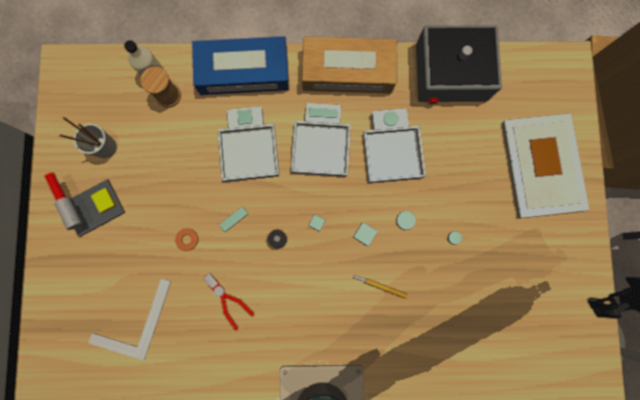

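```bash
cat > h.py <<'E'
import cv2,numpy as np
from workcell import bot
from scipy.spatial.transform import Rotation as R
def cam(n,st=None):
    m=bot.camera_model(n)
    if n!="wrist": T=np.linalg.inv(m["camera_from_world"])
    else:
        T=np.eye(4);T[:3,:3]=R.from_quat(st["eef_rot"],scalar_first=True).as_matrix();T[:3,3]=st["ee_pos"];T=T@m["mount"]
    return m["K"],T
def ray(px,z,K,T):
    px=np.atleast_2d(np.float64(px))
    d=np.c_[(px[:,0]-K[0,2])/K[0,0],-(px[:,1]-K[1,2])/K[1,1],-np.ones(len(px))]@T[:3,:3].T
    return (T[:3,3]+d*((z-T[2,3])/d[:,2])[:,None])[:,:2]
def blobs(mask,z,K,T,amin):
    cs,_=cv2.findContours(mask.astype(np.uint8),cv2.RETR_EXTERNAL,cv2.CHAIN_APPROX_NONE)
    for c in cs:
        if cv2.contourArea(c)<amin: continue
        w=ray(c[:,0,:],z,K,T)
        (x,y),(a,b),t=cv2.minAreaRect((w*1000).astype(np.float32))
        yield c[:,0,:].mean(0).round(),round(x),round(y),round(a),round(b),round(t if a>b else t+90)
def go(x,y,z,yaw=None):
    """shift in tool axes (cm), turn (deg) to bring TCP there; yaw = world angle of tool x, mod 180"""
    s=bot.state();M=R.from_quat(s["eef_rot"],scalar_first=True).as_matrix()
    d=M.T@(np.array([x,y,z])-s["ee_pos"])*100
    cur=np.degrees(np.arctan2(M[1,0],M[0,0]));t=0
    if yaw is not None: t=-((yaw-cur+90)%180-90)
    return d.round(1),round(t),"yaw now",round(cur,1),"j7",s["joint_pos"][6].round(2)
E
python3 - <<'E'
from h import *
im=cv2.imread("pics/top0.png");h=cv2.cvtColor(im,cv2.COLOR_BGR2HSV);K,T=cam("top")
for p in[(455,238),(406,220),(243,117),(325,112),(248,155),(320,250)]:print(p,h[p[1],p[0]])
H,S,V=[h[...,i].astype(int) for i in range(3)]
print("glass")
for b in blobs((H>50)&(H<95)&(S>35)&(V>80),0.012,K,T,40):print(*b)
print("tray")
roi=np.zeros(H.shape,bool);roi[100:190,200:440]=1
m=cv2.morphologyEx((roi&(S<90)&(V>110)).astype(np.uint8),cv2.MORPH_CLOSE,np.ones((5,5)))
for b in blobs(m,0.028,K,T,300):print(*b)
print("foil");[print(*b) for b in blobs((H<12)&(S>150)&(V>80),0.01,K,T,60)]
print("dark");[print(*b) for b in blobs((V<60),0.036,K,T,60)]
E
```

```text
(455, 238) [ 62  42 178]
(406, 220) [ 64  36 177]
(243, 117) [ 66  51 161]
(325, 112) [ 66  48 166]
(248, 155) [ 40  17 178]
(320, 250) [ 18 133 176]
glass
[455. 238.] 413 -345 29 28 89
[365. 235.] 424 -115 39 38 56
[316. 222.] 456 8 26 29 153
[405. 221.] 459 -221 38 42 134
[233. 219.] 467 219 22 71 128
[390. 118.] 729 -190 32 33 180
[244. 117.] 736 193 34 33 7
[323. 112.] 746 -12 71 19 89
tray
[393. 146.] 656 -193 187 149 5
[247. 145.] 664 183 187 149 5
[321. 140.] 673 -7 149 187 176
foil
[233. 309.] 243 216 89 62 40
[186. 239.] 416 337 49 49 45
[ 54. 186.] 558 679 77 27 29
dark
[322. 394.] 50 0 112 34 89
[620. 299.] 251 -742 90 146 119
[630. 236.] 411 -781 18 46 94
[277. 239.] 414 106 41 38 45
[ 78. 218.] 474 611 86 45 30
[ 18. 267.] 367 739 24 646 180
[166.  95.] 787 391 46 49 128
[345.  88.] 806 -78 232 22 88
[242.  88.] 806 198 26 239 93
[130.  46.] 922 489 33 24 44
[442.  80.] 819 -325 250 159 49
[463.  56.] 890 -384 178 156 90
[623. 112.] 757 -779 120 453 174
```

Run:
```python
from h import *
print(go(.413,-.345,.30,0))
```

```text
(array([ 21.6, -15.7,  10.4]), 26, 'yaw now', np.float64(26.5), 'j7', np.float64(-0.02))
```

>>> jog_arm --pt "4 -3 2 5" --pt "8 -6 4 10" --pt "12 -9 6 16" --pt "16 -12 8 21" --pt "20 -14.5 10 26" --hand 70

```text
time_s: 0.6
ee_pos: [0.3964, -0.3744, 0.3104]
eef_rot: [-0.0, 1.0, 0.002, -0.0]
contact_force: [0.4, -0.0, -0.1]
grip_width: 0.0595
grip_force: 0.0
```

```bash
cat >> h.py <<'E'
def look(name,z=0.012,amin=300):
    s=bot.state();im=bot.capture("wrist")[:,:,::-1].copy();cv2.imwrite(f"pics/{name}.png",im)
    h=cv2.cvtColor(im,cv2.COLOR_BGR2HSV);H,S,V=[h[...,i].astype(int) for i in range(3)]
    K,T=cam("wrist",s)
    for b in blobs((H>45)&(H<95)&(S>30)&(V>60),z,K,T,amin):print(*b)
    print(s["time_s"],s["ee_pos"].round(3),s["grip_width"])
E
python3 - <<'E'
from h import *
look("w1");print(go(.413,-.345,.173,0))
E
```

```text
[288. 169.] 414 -345 32 33 177
[ 26. 154.] 426 -116 45 45 147
[139. 115.] 460 -221 46 47 168
0.6 [ 0.396 -0.374  0.31 ] 0.059477002895691404
(array([ 1.2, -1.8, 13.4]), 1, 'yaw now', np.float64(0.7), 'j7', np.float64(-0.72))
```

View pics/w1.png

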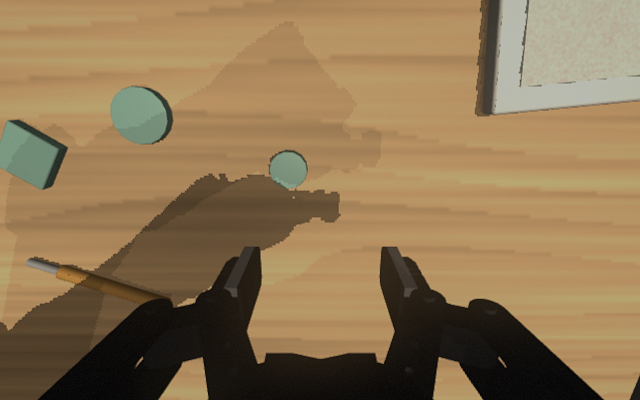

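>>> jog_arm --pt "1 -1.8 4 0.5" --pt "1 -1.8 8 0.5" --pt "1 -1.8 11.5 0.5" --pt "1 -1.8 13 0.5" --pt "1 -1.8 13 0.5"

```text
time_s: 1.15
ee_pos: [0.4054, -0.3578, 0.1793]
eef_rot: [-0.001, 1.0, -0.0, -0.002]
contact_force: [0.2, -0.3, 0.2]
grip_width: 0.0596
grip_force: 0.0
```

>>> jog_arm --pt "0 0 0 0" --pt "0 0 0 0" --pt "0 0 0 0" --pt "0 0 0 0" --pt "0 0 0 0" --hand 10

```text
time_s: 1.65
ee_pos: [0.4069, -0.3601, 0.1856]
eef_rot: [0.003, 1.0, -0.001, 0.003]
contact_force: [-2.7, 0.1, 22.6]
grip_width: 0.0088
grip_force: 11.5
```

Run:
```python
from h import *
look("w2")
def P(n,x,y,yaw,u,v):
    a=np.radians(yaw);print(n,x+u*np.cos(a)-v*np.sin(a),y+u*np.sin(a)+v*np.cos(a))
P("round near",.631,-.195,4,-.03,0);P("round far",.631,-.195,4,.03,0)
P("sq near",.639,.180,7,-.03,0);P("sq far",.639,.180,7,.03,0)
print(go(.661,-.193,.24,4))
```

```text
[335. 242.] 417 -369 30 31 111
[ 34. 154.] 458 -228 34 48 163
1.65 [ 0.407 -0.36   0.186] 0.008752738584172857
round near 0.6010730784922053 -0.19709269421232375
round far 0.6609269215077948 -0.19290730578767626
sq near 0.6092236154507603 0.17634391969784557
sq far 0.6687763845492397 0.1836560803021544
(array([ 25.4, -16.7,  -5.4]), -4, 'yaw now', np.float64(-0.1), 'j7', np.float64(-0.71))
```

View pics/w2.png

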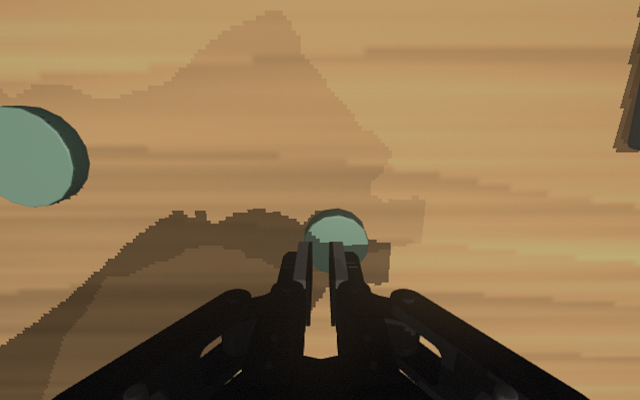

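>>> jog_arm --pt "0 0 -3 0" --pt "0 0 -7 0" --pt "0 0 -8 0" --pt "0 0 -8 0" --pt "0 0 -8 0"

```text
time_s: 2.2
ee_pos: [0.4062, -0.3579, 0.2614]
eef_rot: [0.0, 1.0, -0.0, 0.0]
contact_force: [-0.8, -0.6, -0.2]
grip_width: 0.0085
grip_force: 0.0
```

>>> jog_arm --pt "0 0 0 0" --pt "0 0 0 0" --pt "0 0 0 0" --pt "0 0 0 0" --pt "0 0 0 0" --hand 80

```text
time_s: 2.7
ee_pos: [0.4061, -0.3581, 0.2608]
eef_rot: [-0.0, 1.0, -0.0, -0.0]
contact_force: [-0.6, 0.1, 0.7]
grip_width: 0.0682
grip_force: 0.0
```

Run:
```python
from h import *
look("w3")
s=bot.state();print(s["ee_pos"],s["eef_rot"],s["contact_force"])
print(go(.417,-.369,.173,0))
```

```text
[334. 197.] 415 -369 32 32 37
[ 11. 188.] 419 -127 22 46 151
[129. 133.] 460 -221 47 47 58
2.7 [ 0.406 -0.358  0.261] 0.06822375041859727
[ 0.40617729 -0.35812677  0.26089164] [-9.89247801e-05  9.99999913e-01 -3.80562110e-04 -1.41438456e-04] [-0.47880316  0.51830943  0.19913162]
(array([1.1, 1.1, 8.8]), 0, 'yaw now', np.float64(-0.0), 'j7', np.float64(-0.73))
```

>>> jog_arm --pt "0.9 1.1 3 0" --pt "0.9 1.1 6 0" --pt "0.9 1.1 8 0" --pt "0.9 1.1 8.7 0" --pt "0.9 1.1 8.7 0"

```text
time_s: 3.25
ee_pos: [0.4149, -0.3689, 0.1734]
eef_rot: [-0.001, 1.0, -0.0, -0.001]
contact_force: [-0.0, 0.3, 0.4]
grip_width: 0.0686
grip_force: 0.0
```

>>> jog_arm --pt "0 0 0 0" --pt "0 0 0 0" --pt "0 0 0 0" --pt "0 0 0 0" --pt "0 0 0 0" --hand 10

```text
time_s: 3.75
ee_pos: [0.4156, -0.3695, 0.1757]
eef_rot: [0.001, 1.0, -0.0, 0.001]
contact_force: [-0.3, -0.1, 5.3]
grip_width: 0.0312
grip_force: 58.9
```

>>> jog_arm --pt "0 0 -3 0" --pt "0 0 -7 0" --pt "0 0 -7 0" --pt "0 0 -7 0" --pt "0 0 -7 0"

```text
time_s: 4.25
ee_pos: [0.415, -0.3687, 0.2439]
eef_rot: [-0.0, 1.0, -0.0, -0.0]
contact_force: [-0.7, 0.3, -0.1]
grip_width: 0.0311
grip_force: 59.4
```

Run:
```python
from h import *
print(go(.661,-.193,.245,4))
look("w4")
```

```text
(array([ 24.6, -17.6,  -0.1]), -4, 'yaw now', np.float64(-0.0), 'j7', np.float64(-0.72))
[321. 267.] 373 -368 47 50 178
[100. 149.] 461 -222 47 50 138
4.25 [ 0.415 -0.369  0.244] 0.031057473215982238
```

View pics/w4.png

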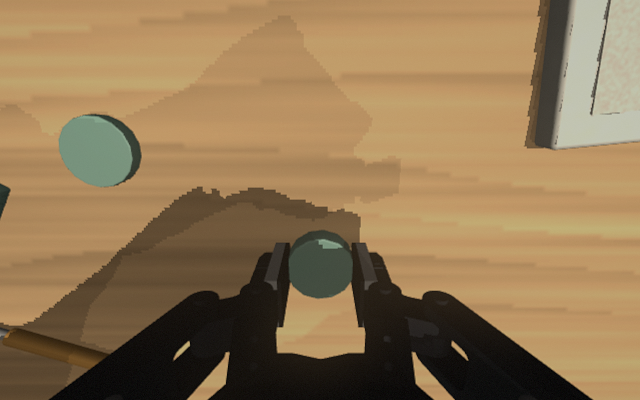

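>>> jog_arm --pt "4 -2.9 0 0" --pt "8 -5.7 0 0" --pt "12 -8.6 0 0" --pt "16 -11.4 0 0" --pt "20 -14.3 0 0"

```text
time_s: 4.8
ee_pos: [0.6163, -0.2248, 0.2427]
eef_rot: [-0.0, 1.0, -0.0, -0.001]
contact_force: [-0.4, -0.6, -0.8]
grip_width: 0.0312
grip_force: 59.5
```

>>> jog_arm --pt "2.5 -1.8 0 -2" --pt "4.6 -3.3 0 -4" --pt "4.6 -3.3 0 -4" --pt "4.6 -3.3 0 -4" --pt "4.6 -3.3 0 -4"

```text
time_s: 5.3
ee_pos: [0.66, -0.1946, 0.2432]
eef_rot: [0.0, 0.999, 0.034, -0.001]
contact_force: [-0.5, -0.7, 0.3]
grip_width: 0.0312
grip_force: 59.5
```

Run:
```python
from h import *
s=bot.state();K,T=cam("wrist",s);print(go(.661,-.193,.182,4))
im=bot.capture("wrist")[:,:,::-1].copy();cv2.imwrite("pics/w5.png",im)
# project tray inner floor corners onto picture
def draw(x,y,yaw):
    a=np.radians(yaw)
    for z,hx,hy,c in((.028,.067,.0725,(0,0,255)),(.028,.062,.0675,(255,0,0))):
        p=[]
        for u,v in((1,1),(1,-1),(-1,-1),(-1,1)):
            w=np.array([x+u*hx*np.cos(a)-v*hy*np.sin(a),y+u*hx*np.sin(a)+v*hy*np.cos(a),z])
            q=T[:3,:3].T@(w-T[:3,3]);p.append([K[0,2]+K[0,0]*q[0]/-q[2],K[1,2]-K[1,1]*q[1]/-q[2]])
        cv2.polylines(im,[np.int32(p)],True,c,1)
draw(.631,-.195,4);cv2.imwrite("pics/w5d.png",im)
```

```text
(array([ 0.1, -0.2,  6.1]), 0, 'yaw now', np.float64(3.8), 'j7', np.float64(-1.08))
```

View pics/w5d.png

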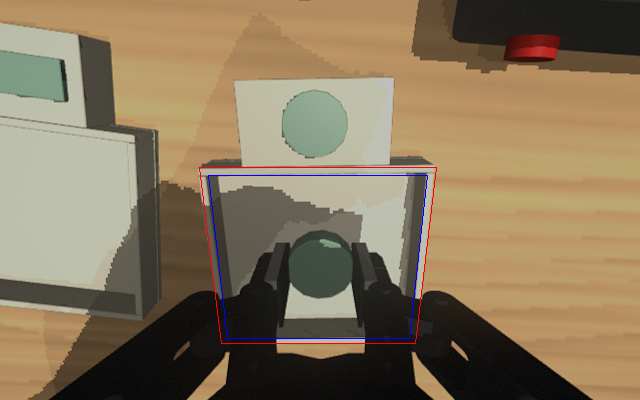

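>>> jog_arm --pt "0.1 -0.2 3 0" --pt "0.1 -0.2 5 0" --pt "0.1 -0.2 6 0" --pt "0.1 -0.2 6.1 0" --pt "0.1 -0.2 6.1 0"

```text
time_s: 5.85
ee_pos: [0.6621, -0.192, 0.1836]
eef_rot: [0.0, 0.999, 0.034, 0.0]
contact_force: [-1.1, -0.6, 0.4]
grip_width: 0.0309
grip_force: 59.5
```

>>> jog_arm --pt "0 0 0 0" --pt "0 0 0 0" --pt "0 0 0 0" --pt "0 0 0 0" --pt "0 0 0 0" --hand 55

```text
time_s: 6.35
ee_pos: [0.6622, -0.1912, 0.1834]
eef_rot: [0.0, 0.999, 0.035, 0.0]
contact_force: [0.2, 0.2, -0.4]
grip_width: 0.0469
grip_force: 0.0
```

>>> jog_arm --pt "0 0 -2 0" --pt "0 0 -6 0" --pt "0 0 -10 0" --pt "0 0 -10 0" --pt "0 0 -10 0"

```text
time_s: 6.85
ee_pos: [0.6624, -0.1913, 0.2844]
eef_rot: [0.0, 0.999, 0.035, 0.001]
contact_force: [-0.5, -0.3, -1.0]
grip_width: 0.0468
grip_force: 0.0
```

Run:
```python
from h import *
print(go(.460,-.221,.28,0))
look("w6",.017)
```

```text
(array([-20.4,   1.6,   0.4]), 4, 'yaw now', np.float64(4.0), 'j7', np.float64(-1.09))
[321. 200.] 663 -192 34 32 4
[320. 124.] 722 -187 40 39 4
[60. 80.] 740 1 80 24 86
6.85 [ 0.662 -0.191  0.284] 0.046836877453511554
```

>>> jog_arm --pt "-4.9 0.4 0 1" --pt "-9.8 0.8 0 2" --pt "-14.7 1.2 0 3" --pt "-19.5 1.5 0 4" --pt "-20.4 1.6 0 4" --hand 98

```text
time_s: 7.4
ee_pos: [0.453, -0.2217, 0.2816]
eef_rot: [-0.001, 1.0, -0.003, -0.005]
contact_force: [-0.1, -0.1, -0.3]
grip_width: 0.0836
grip_force: 0.0
```

>>> jog_arm --pt "0 0 4 0" --pt "0 0 7 0" --pt "0 0 7 0" --pt "0 0 7 0" --pt "0 0 7 0"

```text
time_s: 7.9
ee_pos: [0.4603, -0.2214, 0.2139]
eef_rot: [0.0, 1.0, -0.0, 0.001]
contact_force: [0.1, -0.3, 0.2]
grip_width: 0.0836
grip_force: 0.0
```

Run:
```python
from h import *
print(go(.460,-.221,.175,0))
look("w7")
```

```text
(array([-0. , -0. ,  3.9]), 0, 'yaw now', np.float64(-0.0), 'j7', np.float64(-0.93))
[150. 278.] 427 -113 37 44 147
[322. 233.] 461 -221 47 46 2
7.9 [ 0.46  -0.221  0.214] 0.0836094092388414
```

>>> jog_arm --pt "0.1 0 2 0" --pt "0.1 0 3.5 0" --pt "0.1 0 3.9 0" --pt "0.1 0 3.9 0" --pt "0.1 0 3.9 0"

```text
time_s: 8.45
ee_pos: [0.4611, -0.2215, 0.1751]
eef_rot: [0.0, 1.0, -0.0, 0.001]
contact_force: [-0.8, -0.1, -1.1]
grip_width: 0.0836
grip_force: 0.0
```

>>> jog_arm --pt "0 0 0 0" --pt "0 0 0 0" --pt "0 0 0 0" --pt "0 0 0 0" --pt "0 0 0 0" --hand 20

```text
time_s: 8.95
ee_pos: [0.4609, -0.2214, 0.1752]
eef_rot: [0.0, 1.0, -0.0, 0.001]
contact_force: [-0.9, -0.1, 9.3]
grip_width: 0.0452
grip_force: 59.8
```

>>> jog_arm --pt "0 0 -3 0" --pt "0 0 -7 0" --pt "0 0 -7 0" --pt "0 0 -7 0" --pt "0 0 -7 0"

```text
time_s: 9.45
ee_pos: [0.4604, -0.221, 0.2435]
eef_rot: [-0.0, 1.0, -0.0, -0.001]
contact_force: [0.3, -0.7, -0.4]
grip_width: 0.0455
grip_force: 61.5
```

Run:
```python
from h import *
print(go(.600,-.197,.182,4))
```

```text
(array([14. , -2.4,  6.1]), -4, 'yaw now', np.float64(-0.0), 'j7', np.float64(-0.93))
```

>>> jog_arm --pt "4.8 -0.8 0 -1" --pt "9.6 -1.6 0 -2" --pt "14 -2.4 0 -4" --pt "14 -2.4 0 -4" --pt "14 -2.4 0 -4"

```text
time_s: 9.95
ee_pos: [0.6007, -0.1965, 0.2421]
eef_rot: [-0.001, 0.999, 0.035, -0.001]
contact_force: [-1.0, -0.3, -1.0]
grip_width: 0.0449
grip_force: 61.6
```

>>> jog_arm --pt "0 0 3 0" --pt "0 0 5 0" --pt "0 0 6 0" --pt "0 0 6.2 0" --pt "0 0 6.2 0"

```text
time_s: 10.45
ee_pos: [0.6003, -0.1979, 0.1821]
eef_rot: [0.0, 0.999, 0.034, -0.0]
contact_force: [-0.1, 0.7, 0.1]
grip_width: 0.0449
grip_force: 61.7
```

>>> jog_arm --pt "0 0 0 0" --pt "0 0 0 0" --pt "0 0 0 0" --pt "0 0 0 0" --pt "0 0 0 0" --hand 70

```text
time_s: 10.95
ee_pos: [0.6009, -0.1973, 0.1824]
eef_rot: [0.0, 0.999, 0.035, 0.0]
contact_force: [-0.3, 0.5, -0.2]
grip_width: 0.0601
grip_force: 0.0
```

>>> jog_arm --pt "0 0 -2 0" --pt "0 0 -6 0" --pt "0 0 -10 0" --pt "0 0 -10 0" --pt "0 0 -10 0"

```text
time_s: 11.45
ee_pos: [0.601, -0.1974, 0.2833]
eef_rot: [0.0, 0.999, 0.035, 0.001]
contact_force: [0.1, 0.2, -0.6]
grip_width: 0.0601
grip_force: 0.0
```

Run:
```python
from h import *
print(go(.426,-.115,.28,-34))
look("w8",.017)
```

```text
(array([-16.9,  -9.4,   0.3]), 38, 'yaw now', np.float64(4.0), 'j7', np.float64(-1.03))
[ 92. 327.] 461 5 30 31 149
[320. 201.] 601 -197 47 47 33
[318. 123.] 662 -192 33 32 4
[317.  27.] 724 -186 35 40 94
11.45 [ 0.601 -0.197  0.283] 0.06010527350206947
```

>>> jog_arm --pt "-3.8 -2.1 0 7" --pt "-7.6 -4.2 0 15" --pt "-11.4 -6.3 0 23" --pt "-15.2 -8.4 0 30" --pt "-16.9 -9.4 0 37" --hand 98

```text
time_s: 12.0
ee_pos: [0.4211, -0.1134, 0.2809]
eef_rot: [-0.0, 0.958, -0.287, -0.004]
contact_force: [1.2, 0.5, 0.1]
grip_width: 0.0839
grip_force: 0.0
```

>>> jog_arm --pt "0 0 3 0" --pt "0 0 4 0" --pt "0 0 4 0" --pt "0 0 4 0" --pt "0 0 4 0"

```text
time_s: 12.5
ee_pos: [0.4261, -0.1157, 0.2425]
eef_rot: [0.0, 0.959, -0.285, 0.0]
contact_force: [1.0, 0.5, -0.5]
grip_width: 0.0835
grip_force: 0.0
```

Run:
```python
from h import *
look("w9")
print(go(.426,-.115,.175,-33))
```

```text
[158. 269.] 456 8 32 32 152
[322. 215.] 426 -116 44 44 57
12.5 [ 0.426 -0.116  0.242] 0.08348102770586238
(array([-0.1, -0. ,  6.8]), 0, 'yaw now', np.float64(-33.1), 'j7', np.float64(-1.42))
```

View pics/w9.png

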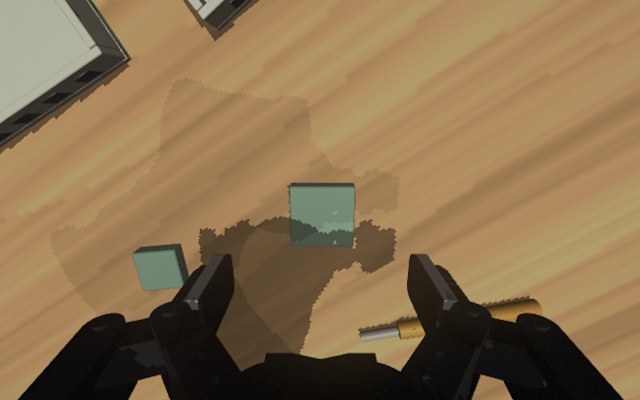

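>>> jog_arm --pt "0 0 3 0" --pt "0 0 6 0" --pt "0 0 6.8 0" --pt "0 0 6.8 0" --pt "0 0 6.8 0"

```text
time_s: 13.05
ee_pos: [0.4265, -0.1155, 0.1743]
eef_rot: [0.0, 0.959, -0.284, -0.001]
contact_force: [-0.3, -0.0, 1.2]
grip_width: 0.0836
grip_force: 0.0
```

>>> jog_arm --pt "0 0 0 0" --pt "0 0 0 0" --pt "0 0 0 0" --pt "0 0 0 0" --pt "0 0 0 0" --hand 20

```text
time_s: 13.55
ee_pos: [0.4267, -0.1156, 0.1758]
eef_rot: [-0.0, 0.959, -0.285, 0.0]
contact_force: [-0.8, 0.8, 8.7]
grip_width: 0.0432
grip_force: 60.6
```

>>> jog_arm --pt "0 0 -3 0" --pt "0 0 -7 0" --pt "0 0 -7 0" --pt "0 0 -7 0" --pt "0 0 -7 0"

```text
time_s: 14.05
ee_pos: [0.4263, -0.115, 0.2443]
eef_rot: [-0.0, 0.959, -0.284, -0.001]
contact_force: [0.1, -0.4, -0.8]
grip_width: 0.043
grip_force: 62.0
```

Run:
```python
from h import *
print(go(.669,.184,.245,7))
```

```text
(array([  4. , -38.3,  -0.1]), -40, 'yaw now', np.float64(-33.0), 'j7', np.float64(-1.01))
```

>>> jog_arm --pt "0.5 -4.6 0 0" --pt "1 -9.2 0 0" --pt "1.5 -13.8 0 0" --pt "2 -18.4 0 0" --pt "2.4 -23 0 0"

```text
time_s: 14.55
ee_pos: [0.5726, 0.0658, 0.243]
eef_rot: [0.0, 0.959, -0.285, -0.002]
contact_force: [1.2, -0.6, -1.0]
grip_width: 0.0432
grip_force: 62.0
```

>>> jog_arm --pt "0.5 -4.6 0 -8" --pt "1 -9.2 0 -16" --pt "1.5 -13.5 0 -24" --pt "1.6 -15.3 0 -32" --pt "1.6 -15.3 0 -40"

```text
time_s: 15.05
ee_pos: [0.6695, 0.1875, 0.2418]
eef_rot: [-0.002, 0.998, 0.066, -0.001]
contact_force: [-0.7, 0.1, -1.8]
grip_width: 0.0428
grip_force: 62.0
```

Run:
```python
from h import *
s=bot.state();K,T=cam("wrist",s)
im=bot.capture("wrist")[:,:,::-1].copy()
a=np.radians(7);p=[]
for u,v in((1,1),(1,-1),(-1,-1),(-1,1)):
    w=np.array([.639+u*.067*np.cos(a)-v*.0725*np.sin(a),.18+u*.067*np.sin(a)+v*.0725*np.cos(a),.028])
    q=T[:3,:3].T@(w-T[:3,3]);p.append([K[0,2]+K[0,0]*q[0]/-q[2],K[1,2]-K[1,1]*q[1]/-q[2]])
cv2.polylines(im,[np.int32(p)],True,(0,0,255),1)
cv2.imwrite("pics/w10.png",im)
print(go(.669,.184,.1815,7))
```

```text
(array([0. , 0.1, 6.1]), 1, 'yaw now', np.float64(7.7), 'j7', np.float64(-1.25))
```

View pics/w10.png

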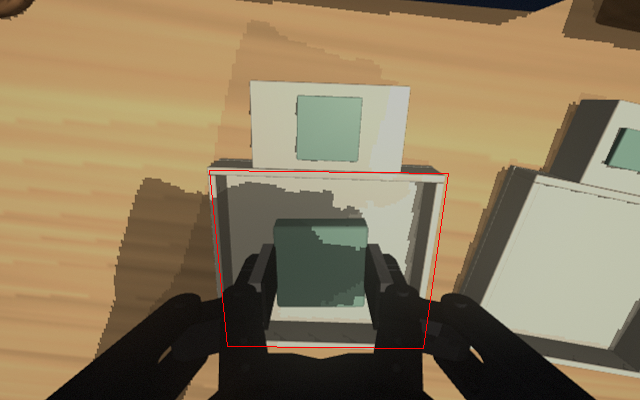

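Square tray confirmed (outline at 210–447, 170–348 matches; square sample at 330,128); the large square is held straight. Set it down.

>>> jog_arm --pt "0 0.1 3 0" --pt "0 0.1 5 0" --pt "0 0.1 6 0" --pt "0 0.1 6.1 0" --pt "0 0.1 6.1 0"

```text
time_s: 15.6
ee_pos: [0.6688, 0.1824, 0.1829]
eef_rot: [-0.0, 0.998, 0.06, -0.001]
contact_force: [-0.2, -0.1, -0.7]
grip_width: 0.043
grip_force: 62.0
```

>>> jog_arm --pt "0 0 0 0" --pt "0 0 0 0" --pt "0 0 0 0" --pt "0 0 0 0" --pt "0 0 0 0" --hand 70

```text
time_s: 16.1
ee_pos: [0.669, 0.1828, 0.1837]
eef_rot: [-0.0, 0.998, 0.061, -0.0]
contact_force: [0.7, -0.4, -0.3]
grip_width: 0.0598
grip_force: 0.0
```

>>> jog_arm --pt "0 0 -2 0" --pt "0 0 -6 0" --pt "0 0 -10 0" --pt "0 0 -10 0" --pt "0 0 -10 0"

```text
time_s: 16.6
ee_pos: [0.6695, 0.1827, 0.2862]
eef_rot: [-0.001, 0.998, 0.061, 0.001]
contact_force: [0.3, 0.2, 0.3]
grip_width: 0.0597
grip_force: 0.0
```

Run:
```python
from h import *
print(go(.457,.008,.28,-28))
look("w11",.017)
```

```text
(array([-23.2,  14.8,   0.5]), 35, 'yaw now', np.float64(7.0), 'j7', np.float64(-1.28))
[321. 200.] 669 183 46 45 7
[596. 145.] 740 -24 79 23 86
[318. 122.] 730 192 38 38 95
16.6 [0.669 0.183 0.286] 0.05974295040051746
```

>>> jog_arm --pt "-4 2.5 0 0" --pt "-8 5.1 0 0" --pt "-12 7.6 0 0" --pt "-16 10.2 0 0" --pt "-20 12.8 0 0" --hand 85

```text
time_s: 17.15
ee_pos: [0.4837, 0.0308, 0.2829]
eef_rot: [0.0, 0.998, 0.061, -0.002]
contact_force: [0.1, -0.6, -0.1]
grip_width: 0.0724
grip_force: 0.0
```

>>> jog_arm --pt "-3.2 2 1 8" --pt "-3.2 2 3 16" --pt "-3.2 2 4 24" --pt "-3.2 2 4 32" --pt "-3.2 2 4 35"

```text
time_s: 17.65
ee_pos: [0.4559, 0.0078, 0.2426]
eef_rot: [0.001, 0.97, -0.244, -0.002]
contact_force: [-0.3, -0.7, 0.0]
grip_width: 0.0724
grip_force: 0.0
```

Run:
```python
from h import *
look("w12")
print(go(.456,.008,.177,-28))
```

```text
[ 74. 315.] 469 220 24 79 128
[320. 214.] 457 8 31 32 153
17.65 [0.456 0.008 0.243] 0.07235116356617576
(array([ 0. , -0. ,  6.6]), 0, 'yaw now', np.float64(-28.3), 'j7', np.float64(-1.22))
```

>>> jog_arm --pt "0 0 3 0" --pt "0 0 6 0" --pt "0 0 6.6 0" --pt "0 0 6.6 0" --pt "0 0 6.6 0"

```text
time_s: 18.2
ee_pos: [0.4567, 0.0074, 0.1783]
eef_rot: [-0.0, 0.97, -0.242, -0.0]
contact_force: [-0.3, -0.1, 0.7]
grip_width: 0.0728
grip_force: 0.0
```

>>> jog_arm --pt "0 0 0 0" --pt "0 0 0 0" --pt "0 0 0 0" --pt "0 0 0 0" --pt "0 0 0 0" --hand 10

```text
time_s: 18.7
ee_pos: [0.4567, 0.0079, 0.1787]
eef_rot: [-0.0, 0.97, -0.242, 0.0]
contact_force: [0.2, 0.7, 9.2]
grip_width: 0.0301
grip_force: 59.0
```

>>> jog_arm --pt "0 0 -3 0" --pt "0 0 -7 0" --pt "0 0 -7 0" --pt "0 0 -7 0" --pt "0 0 -7 0"

```text
time_s: 19.2
ee_pos: [0.4563, 0.0082, 0.2473]
eef_rot: [-0.0, 0.97, -0.242, -0.001]
contact_force: [-0.1, 0.6, -0.4]
grip_width: 0.0298
grip_force: 60.0
```

Run:
```python
from h import *
print(go(.608,.176,.245,7))
```

```text
(array([  5.5, -21.9,   0.2]), -35, 'yaw now', np.float64(-28.0), 'j7', np.float64(-1.24))
```

>>> jog_arm --pt "1.1 -4.5 0 -7" --pt "2.3 -9 0 -14" --pt "3.4 -13.5 0 -21" --pt "4.6 -18 0 -28" --pt "5.5 -21.9 0 -35"

```text
time_s: 19.7
ee_pos: [0.609, 0.1773, 0.246]
eef_rot: [-0.0, 0.998, 0.064, -0.001]
contact_force: [0.4, 0.2, -1.4]
grip_width: 0.0301
grip_force: 60.1
```

>>> jog_arm --pt "0 0 1 0" --pt "0 0 3 0" --pt "0 0 4 0" --pt "0 0 4 0" --pt "0 0 4 0"

```text
time_s: 20.2
ee_pos: [0.608, 0.1745, 0.2073]
eef_rot: [-0.0, 0.998, 0.06, -0.001]
contact_force: [-1.0, -0.2, -0.5]
grip_width: 0.0299
grip_force: 60.0
```

Run:
```python
from h import *
print(go(.608,.176,.184,7))
```

```text
(array([ 0. , -0.1,  2.3]), 0, 'yaw now', np.float64(6.9), 'j7', np.float64(-1.19))
```

>>> jog_arm --pt "0 -0.1 1 0" --pt "0 -0.1 2 0" --pt "0 -0.1 2.3 0" --pt "0 -0.1 2.3 0" --pt "0 -0.1 2.3 0"

```text
time_s: 20.7
ee_pos: [0.6079, 0.1762, 0.1844]
eef_rot: [-0.0, 0.998, 0.061, -0.001]
contact_force: [-0.1, 0.0, -0.0]
grip_width: 0.0298
grip_force: 60.0
```

>>> jog_arm --pt "0 0 0 0" --pt "0 0 0 0" --pt "0 0 0 0" --pt "0 0 0 0" --pt "0 0 0 0" --hand 55

```text
time_s: 21.2
ee_pos: [0.608, 0.1762, 0.1846]
eef_rot: [-0.0, 0.998, 0.061, -0.001]
contact_force: [0.8, -0.8, -0.2]
grip_width: 0.0471
grip_force: 0.0
```

>>> jog_arm --pt "0 0 -2 0" --pt "0 0 -6 0" --pt "0 0 -10 0" --pt "0 0 -10 0" --pt "0 0 -10 0"

```text
time_s: 21.7
ee_pos: [0.6082, 0.1763, 0.2856]
eef_rot: [-0.001, 0.998, 0.061, 0.0]
contact_force: [-0.2, 0.5, 0.0]
grip_width: 0.0469
grip_force: 0.0
```

Run:
```python
from h import *
print(go(.468,.220,.28,-52))
look("w13",.017)
```

```text
(array([-13.4,  -6. ,   0.6]), 59, 'yaw now', np.float64(7.0), 'j7', np.float64(-1.25))
[275. 322.] 483 207 23 39 129
[321. 199.] 609 177 33 31 7
[322. 122.] 668 183 44 45 97
[608.  47.] 745 -11 54 24 86
[320.  27.] 732 193 35 38 96
21.7 [0.608 0.176 0.286] 0.046942105881080394
```

>>> jog_arm --pt "-3 -1.4 0 8" --pt "-6.4 -2.9 0 16" --pt "-9.8 -4.4 0 24" --pt "-13.4 -6 0 32" --pt "-13.4 -6 0 40" --hand 65

```text
time_s: 22.25
ee_pos: [0.4619, 0.2213, 0.2826]
eef_rot: [0.001, 0.958, -0.285, -0.006]
contact_force: [0.5, -0.5, 0.1]
grip_width: 0.0555
grip_force: 0.0
```

>>> jog_arm --pt "0 0 1 8" --pt "0 0 3 16" --pt "0 0 4 19" --pt "0 0 4 19" --pt "0 0 4 19"

```text
time_s: 22.75
ee_pos: [0.4674, 0.2193, 0.244]
eef_rot: [0.001, 0.899, -0.438, -0.001]
contact_force: [-0.5, -0.8, 0.2]
grip_width: 0.0556
grip_force: 0.0
```

Run:
```python
from h import *
look("w14")
print(go(.468,.220,.179,-52))
```

```text
[318. 213.] 468 221 23 74 128
[173.  24.] 610 177 33 32 7
22.75 [0.467 0.219 0.244] 0.055647140184120064
(array([-0. , -0.1,  6.6]), 0, 'yaw now', np.float64(-52.0), 'j7', np.float64(-2.02))
```

View pics/w14.png

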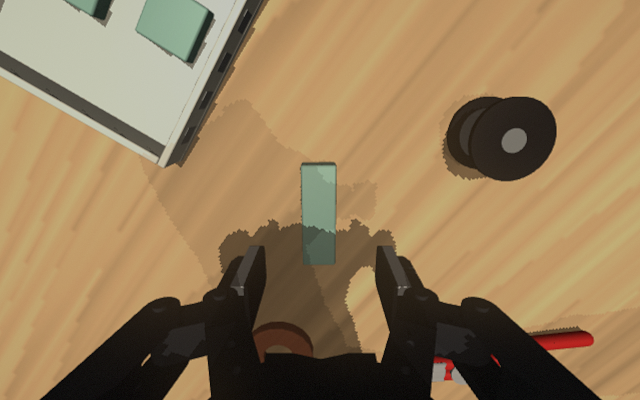

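>>> jog_arm --pt "0 -0.1 3 0" --pt "0 -0.1 6 0" --pt "0 -0.1 6.5 0" --pt "0 -0.1 6.5 0" --pt "0 -0.1 6.5 0"

```text
time_s: 23.3
ee_pos: [0.4691, 0.2199, 0.181]
eef_rot: [-0.0, 0.899, -0.439, 0.0]
contact_force: [-0.2, 0.4, 0.2]
grip_width: 0.0557
grip_force: 0.0
```

>>> jog_arm --pt "0 0 0 0" --pt "0 0 0 0" --pt "0 0 0 0" --pt "0 0 0 0" --pt "0 0 0 0" --hand 5

```text
time_s: 23.8
ee_pos: [0.4687, 0.2203, 0.1809]
eef_rot: [-0.001, 0.899, -0.439, -0.0]
contact_force: [-0.6, 0.5, 7.0]
grip_width: 0.0214
grip_force: 58.5
```

>>> jog_arm --pt "0 0 -3 0" --pt "0 0 -7 0" --pt "0 0 -8 0" --pt "0 0 -8 0" --pt "0 0 -8 0"

```text
time_s: 24.3
ee_pos: [0.468, 0.2205, 0.2592]
eef_rot: [0.0, 0.899, -0.438, -0.001]
contact_force: [-0.1, -0.4, -0.8]
grip_width: 0.0214
grip_force: 59.3
```

Run:
```python
from h import *
print(go(.648,-.005,.255,-4))
```

```text
(array([28.8, -0.3,  0.4]), -48, 'yaw now', np.float64(-52.0), 'j7', np.float64(-2.09))
```

>>> jog_arm --pt "4.6 -0.1 0 0" --pt "9.2 -0.1 0 0" --pt "13.8 -0.2 0 0" --pt "18.4 -0.2 0 0" --pt "23 -0.3 0 0"

```text
time_s: 24.8
ee_pos: [0.6127, 0.0391, 0.2575]
eef_rot: [0.001, 0.899, -0.439, -0.002]
contact_force: [0.5, 0.4, -0.7]
grip_width: 0.0217
grip_force: 59.3
```

>>> jog_arm --pt "4 0 0 -8" --pt "5.8 0 0 -16" --pt "5.8 0 0 -24" --pt "5.8 0 0 -32" --pt "5.8 0 0 -40"

```text
time_s: 25.3
ee_pos: [0.6474, -0.0053, 0.2571]
eef_rot: [-0.0, 0.995, -0.102, -0.002]
contact_force: [-0.1, -0.3, 0.6]
grip_width: 0.0217
grip_force: 59.3
```

>>> jog_arm --pt "0 0 0 -8" --pt "0 0 1 -8" --pt "0 0 2 -8" --pt "0 0 2 -8" --pt "0 0 2 -8"

```text
time_s: 25.8
ee_pos: [0.6476, -0.005, 0.2382]
eef_rot: [0.0, 0.999, -0.036, -0.002]
contact_force: [0.2, -0.5, -0.3]
grip_width: 0.0214
grip_force: 59.3
```

Run:
```python
from h import *
print(go(.648,-.005,.1865,-4))
look("w15",.07)
```

```text
(array([ 0.1, -0. ,  5.2]), 0, 'yaw now', np.float64(-4.1), 'j7', np.float64(-1.16))
[ 77. 285.] 642 122 24 30 97
[600. 264.] 635 -146 35 34 56
[320. 255.] 648 -5 24 76 176
[ 44. 208.] 685 127 33 39 97
[611. 181.] 680 -141 24 24 64
[631.  82.] 722 -139 27 9 14
[320.  68.] 738 -11 58 17 86
25.8 [ 0.648 -0.005  0.238] 0.021372286671786644
```

View pics/w15.png

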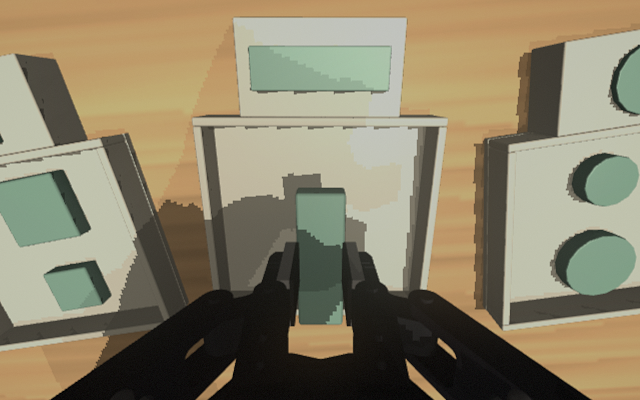

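The strip hangs centred at (320, 255) over the strip tray, and the other four pieces lie in their trays. I'll set the strip down.

>>> jog_arm --pt "0 0 2 0" --pt "0 0 4 0" --pt "0 0 5 0" --pt "0 0 5.2 0" --pt "0 0 5.2 0"

```text
time_s: 26.35
ee_pos: [0.6482, -0.0052, 0.1877]
eef_rot: [0.0, 0.999, -0.035, -0.0]
contact_force: [0.0, 0.6, -0.7]
grip_width: 0.0213
grip_force: 59.3
```

>>> jog_arm --pt "0 0 0 0" --pt "0 0 0 0" --pt "0 0 0 0" --pt "0 0 0 0" --pt "0 0 0 0" --hand 50

```text
time_s: 26.85
ee_pos: [0.648, -0.0051, 0.1877]
eef_rot: [-0.0, 0.999, -0.035, -0.0]
contact_force: [-0.4, 0.7, -0.5]
grip_width: 0.0428
grip_force: 0.0
```

>>> jog_arm --pt "0 0 -2 0" --pt "0 0 -6 0" --pt "0 0 -10 0" --pt "0 0 -15 0" --pt "0 0 -15 0"

```text
time_s: 27.35
ee_pos: [0.6504, -0.0064, 0.3447]
eef_rot: [0.0, 0.999, -0.035, 0.006]
contact_force: [1.8, -0.2, -0.4]
grip_width: 0.043
grip_force: 0.0
```

>>> jog_arm --pt "0 0 0 0" --pt "0 0 0 0" --pt "0 0 0 0" --pt "0 0 0 0" --pt "0 0 0 0"

```text
time_s: 27.85
ee_pos: [0.648, -0.0052, 0.3365]
eef_rot: [0.0, 0.999, -0.035, -0.001]
contact_force: [0.7, 0.2, -0.1]
grip_width: 0.0431
grip_force: 0.0
```

Run:
```python
from h import *
look("w16",.017)
```

```text
[149. 229.] 609 174 34 38 97
[512. 213.] 601 -197 50 47 13
[128. 173.] 668 181 45 50 97
[320. 180.] 648 -5 24 75 176
[517. 154.] 662 -191 34 33 65
[ 83. 108.] 731 204 38 40 95
[321.  78.] 741 -11 78 23 86
[532.  84.] 724 -196 39 39 9
27.85 [ 0.648 -0.005  0.337] 0.043104169104049635
```

View pics/w16.png

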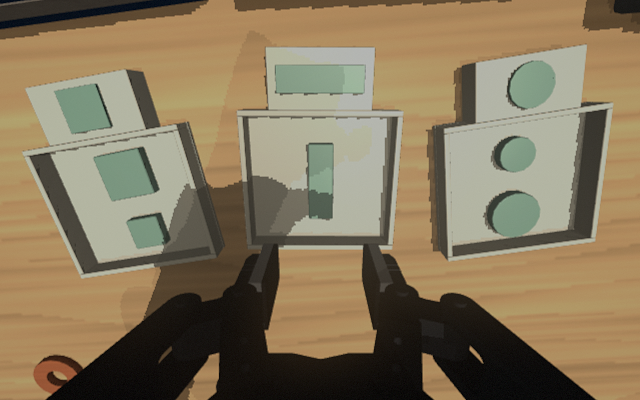

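All five pieces lie flat in the right trays: squares at (128,173) and (149,229), strip at (320,180), rounds at (517,154) and (512,213). Handing in.

```bash
python3 -c "
from workcell import bot
print(bot.close_job())"
```

```text
the job is handed in; nothing more can be done
None
```

The job is handed in at about 28 s: the last picture shows all five pieces flat in the matching trays, the foil roll and spool were never touched, and the one slip was a first missed grasp that pressed on the small round at about 23 N and slid it about 24 mm before I regripped it (no verdict was returned).

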